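# Hold the amber check glass in the dust monitor's beam

### The job

The two heads of the shop's dust monitor stand facing one another on the bench rail for a beam check. First pull the red tab to open the sender's shutter fully; then take the amber check glass out of its wooden stand, touching only its two white frosted sides and never its clear amber faces, and hold it upright in the middle of the gap between the two lenses so that the beam goes squarely through the middle of both clear faces. Do not let the glass touch the monitor, leave everything else on the bench where it is, and finish while still holding the glass in the beam, because the reading is taken then.

Things in the scene. Friction and masses are not known exactly. Their poses are not given: they have to be found in the camera images.
- rig: Dust monitor fixed to the bench: rail 40 x 360 x 40 mm (top 48 mm up) with two blue heads 70 x 90 x 60 mm, tops 148 mm up, 80 to 170 mm from the middle. Origin: on the bench under the gap's middle; y along rail and beam, +y to the sender (red lens, shutter), -y to the receiver; x across, away from the robot; z up. Lens tubes (38 mm across) end 42 mm either side of the middle. Turned up to 0.3 rad
- beam_mid (a point): Middle of the light path: on the beam axis, halfway between the lens tubes (gap 84 mm), 115 mm above the bench, straight above the rig's origin; axes as the rig's: the level beam runs along y
- shutter (a joint): Sender's slide shutter, m: 0 shut, 0.036 fully open (end stop). Opens by sliding level along the rig's -x (towards the robot); drags with about 2 N and stays where it is left. Its frame, 52 mm square, 89 to 141 mm above the bench, sits on the sender's lens tube, 42 to 56 mm from the rig's middle
- shutter_tab (a point): Grip point of the shutter's red upright tab, 12 mm thick (rig's x) x 24 mm wide (y), top 150 mm above the bench; the point is on its centre line 15 mm below the top and moves with it; shut, it lies at x -95, y 49 mm in the rig's frame. A strip (top 102 mm above the bench) joins tab and shutter frame; above it 63 mm are free between them when shut
- glass_amber: Amber check glass: upright block 22 x 22 mm, 52 mm tall, about 63 g. Clear amber faces look along its x and -x (light goes through along x); white frosted sides along its y and -y, 22 mm apart, are the only ones to touch. Origin at the centre of its underside, z up. Stands 20 mm deep in a pocket of the stand with 1.5 mm play all round; 32 mm stand out
- glass_amber_mid (a point): Centre of the amber glass, 26 mm above its underside; axes as the glass's
- glass_green: Green check glass of the same size in another pocket; stays there
- glass_grey: Dark grey check glass of the same size in another pocket; stays there
- rack: Dark wooden stand, fixed, 172 (x) x 58 (y) x 34 mm tall; origin at the centre of its underside. Three square pockets, 25 mm wide, 20 mm deep, at x = -50, 0, 50 mm; the glasses stand in them in any order, clear faces along the stand's x (towards each other), frosted sides along its y, where the space beside them is free
- bowl: Turned wooden bowl, 116 mm across, 50 mm tall, a bystander; origin at the centre of its underside
- spindle: Turned wooden spindle standing upright, foot 56 mm across, 150 mm tall, a bystander; origin at the centre of its underside
- wax_tin: Yellow wax tin, 82 mm across, 45 mm tall, a bystander; origin at the centre of its underside
- screwdriver: Screwdriver with an orange handle lying on the bench along its x, a bystander
- mallet: Turner's mallet lying on the bench, dark head 76 mm across and 100 mm long (from its origin along its x) and a light handle 150 mm long (along -x), a bystander
Mind the look-alikes: they are no part of the job. Leave any purple look-alike of the glass_amber alone. Several things look just like the rack: the one meant starts farthest from the robot's base.

How it is judged (in metres and radians):
On the way, in this order (a step that is already met when the one before it is completed fails the run):
1. the shutter is fully open, before the glass is taken (value of joint shutter above 0.032 m and distance of glass_amber from where it was at the start of the episode below 0.01 m), for 0.2 s.
2. the amber glass is drawn up clear of its stand, held by the fingers and upright (z of glass_amber in the frame of rack above 0.04 m and contact force between the fingers and glass_amber above 1 N and angle between glass_amber's own z axis and vertical below 0.2 rad), for 0.2 s.
At the end, for the whole second after the job is handed in: Amber glass held still by the fingers alone, upright and square to the beam within 0.12 rad, its centre within 5 mm of the beam sideways, 10 mm in height, 15 mm of mid-gap along it, off the monitor; shutter open 31 mm or more; other glasses moved under 10 mm, bystanders under 30 mm (x of glass_amber_mid in the frame of beam_mid between -0.005 and 0.005 m and y of glass_amber_mid in the frame of beam_mid between -0.015 and 0.015 m and z of glass_amber_mid in the frame of beam_mid between -0.01 and 0.01 m and angle between the x axis of glass_amber and the y axis of rig, either way round below 0.12 rad and angle between glass_amber's own z axis and vertical below 0.12 rad and linear speed of glass_amber below 0.02 m/s and contact force between the fingers and glass_amber above 1 N and contact force between glass_amber and rig below 0.1 N and value of joint shutter above 0.031 m and distance of each of glass_green, glass_grey from where it was at the start of the episode below 0.01 m and distance of each of bowl, spindle, wax_tin, screwdriver, mallet from where it was at the start of the episode below 0.03 m); the arm keeps its last pose, push and grip.
It fails at once if a finger touches the clear faces of the amber glass (contact force between the fingers and glass_amber_c0 above 0.5 N).
It fails at once if the amber glass touches the monitor (contact force between glass_amber and rig above 0.5 N).
It fails at once if the amber glass is tipped over (angle between glass_amber's own z axis and vertical above 0.6 rad).
It fails at once if another check glass is lifted or knocked (distance of any of glass_green, glass_grey from where it was at the start of the episode above 0.015 m).
It also fails if it takes over 54 s, if anything falls off the work surface, if the arm or the gripper's body presses on something with over 40 N, if the wrist force passes 120 N, or if a joint passes its speed limit or range.

### The arm

A 6-joint arm with a two-finger parallel gripper is mounted at the origin on the work surface. World frame = base frame: x ahead of the robot, y to its left, z up, the work surface at z = 0. Lengths are in m, angles in degrees, forces in N, time in s.
With the tool pointing down it reaches from about 0.3 to 0.75 m from the base axis. Payload 8.5 kg.
Tool frame: the origin (TCP) lies on the centre line of the jaws, within the pads' length; the fingertips stand 17 mm ahead of it and the grasp point (between the pads) lies 2 mm behind it; z points along the fingers, y is the line along which they close (so a half turn about z gives the same grasp; the last joint's range is limited). The gripper opens to 85 mm and grips with 20 to 120 N. Pads are 22 mm wide; open, the fingers measure 114 mm over their backs; the gripper's body (76 mm by 85 mm) begins 54 mm behind the grasp point. The pads swing forward as they close: fully open they stand 13 mm farther back than shut.
Start: joints at [55.273, 21.807, 74.336, -0, 83.858, -12.336], TCP at [0.21, 0.509, 0.248] pointing down, gripper open.
Joint ranges: [-178.18, 178.18], [-50.72, 133.34], [12.68, 142.11], [-81.47, 261.47], [9.98, 163.14], [-165.26, 165.26]. Speed limits (degrees/s): [136.94, 136.94, 180, 180, 180, 180].

### API

Orientations are given as a 3x3 rotation matrix whose columns are the frame's x, y, z axes.
In Python, from rig import env gives the robot as it stands.
- The arm moves only by the shell command python3 -m handwheel 'ROWS' [OPENING] [FORCE]. ROWS is JSON, a list that holds one entry, the list of rows, each a list of 4 numbers: the shift along the tool's x, y, z in m, then the turn about the tool's z in rad. In form: [[[x, y, z, roll], ...]]. A call has 1 to 5 rows; each row shifts and turns the commanded pose from where the row before left it, along the tool's axes as they then stand; what a row does not reach is not made up. A row lasts 1/12 s, in which the tool goes at most 41.7 mm and 7.16 degrees, less where a joint would pass 70% of its speed; a pose out of reach is approached as far as the arm can. A call is refused whole if a number of a shift passes 0.0417 or a number of a turn 0.125, either way. A call with a gripper value outside its range is refused whole. OPENING is the opening in per cent of the stroke, from 0 (shut) to 100 (fully open), set as the call begins (- or left out, the last holds). The fingers move at their own pace and stop on an object; FORCE is the grip in N (left out, the last holds). Time passes only in rows, so rows that do not move let the fingers close. It gives the time, the measured TCP pose, the force and the opening at its end, in the units of the state.
- env.observe(): the state, without advancing time (a new reading comes with each control period).
- env.get_image(name): name is "scene" or "side" or "wrist"; returns (picture, depth): 420x560x3 uint8, red, green, blue; 420x560 float32, m along the optical axis (not along the pixel's ray), 0 where there is no reading.
- env.camera_params(name): a dict with "K" (3x3 intrinsics, pixels), "rvec" (rotation vector, rad) and "tvec" (3), from world to camera coordinates, as OpenCV has them. Camera axes: x right, y down, z forward; pixel columns grow to the right and rows downward; lengths in m; the calibration is good to about 2 mm. A picture is of the moment at which its call begins: read the wrist's pose just before it. camera_params takes no time and is no camera call; for the wrist camera it gives the pose at the moment of the call.
- env.close_job(): hands the job in, once; it reports no verdict.
The state is a dict: "time_s": time; "q": joint angles; "qvel": joint speeds; "joint_efforts": joint torques, N m; "position": TCP position; "tool_rot": TCP orientation; "ft_force": force on the tool from outside, world axes, zero at the start; "wrist_torque": the same for the moment, N m; "grip_width": finger opening in m.
Only numpy, scipy, OpenCV 4.12 (cv2) and the standard library are available. Lean on these libraries where they do the work, as an engineer would, in place of code of your own. Each camera call takes 0.05 s, during which the arm holds its last target. There are 200 camera calls.

## Working session

There is one attempt and no reset: what is moved stays moved. The work goes in short steps, Python scripts to look and compute and a shell command to move; the robot and the scene stay as the last step left them, time stands still between calls to the robot, and variables do not carry over. Pictures are saved under pics/ and viewed, on a budget of 10 in all, crops included, one or two more only if the job needs it, and the job is handed in when it is done.

```bash
ls; mkdir -p pics; cat > h.py <<'E'
import numpy as np, cv2, pickle
from rig import env
def grab(n):
    p=env.camera_params(n); im,d=env.get_image(n)
    R=cv2.Rodrigues(np.array(p['rvec'],float))[0]; return im,d,np.array(p['K']),R,np.array(p['tvec'],float).ravel()
def cloud(d,K,R,t):
    v,u=np.mgrid[:d.shape[0],:d.shape[1]]
    P=np.stack([(u-K[0,2])/K[0,0]*d,(v-K[1,2])/K[1,1]*d,d],-1)
    return (P-t)@R
def save(n,im): cv2.imwrite('pics/'+n,im[...,::-1])
E
python3 - <<'E'
from h import *
s=env.observe(); print(s)
for n in('scene','side','wrist'):
    g=grab(n); pickle.dump(g,open(n+'0.pkl','wb')); save(n+'0.png',g[0]); print(n,-g[3].T@g[4],g[3][2])
E
```

```text
pics
{'time_s': 0.0, 'q': array([ 5.52741391e+01,  2.18430787e+01,  7.43869344e+01, -1.07515039e-03,
        8.38581834e+01, -1.23344795e+01]), 'qvel': array([-4.12368228e-02,  3.06739259e-05,  7.25108299e-03, -4.16022376e-02,
        1.20762683e-02, -2.35041739e-03]), 'joint_efforts': array([ 1.13022134e-04, -4.48456764e+01, -2.31279856e+01, -3.08063127e-04,
        4.70414801e-03, -1.20161869e-05]), 'position': array([0.20934402, 0.50829871, 0.24767935]), 'tool_rot': array([[-9.24603982e-01,  3.80928780e-01, -8.61540258e-04],
       [ 3.80929627e-01,  9.24603154e-01, -1.27577504e-03],
       [ 3.10603408e-04, -1.50777289e-03, -9.99998815e-01]]), 'ft_force': array([-0.02488218, -0.99650052,  0.17020726]), 'wrist_torque': array([ 0.0212731 , -0.03286398,  0.01467041]), 'grip_width': 0.08520764060160894}
scene [0.9837618  0.76777074 0.75655413] [-0.40265374 -0.70166615 -0.5878219 ]
side [-0.14066647 -0.71771066  0.78042054] [ 0.57605151  0.60035356 -0.55474342]
wrist [0.13566125 0.53783855 0.37317766] [ 0.28460777 -0.11864645 -0.95127359]
```

View pics/scene0.png

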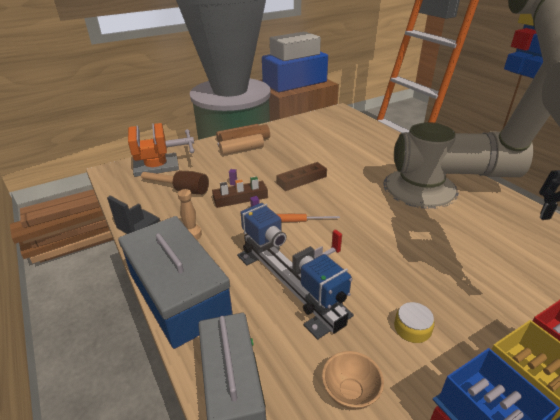

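View pics/side0.png

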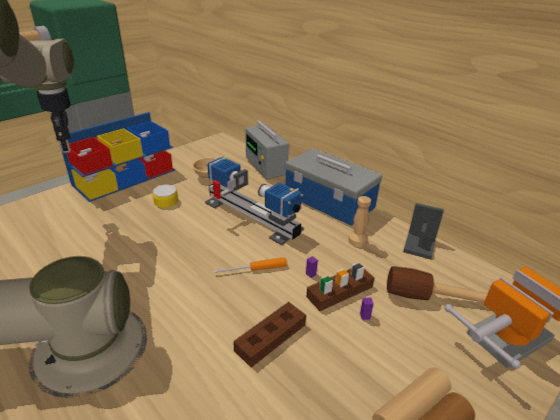

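The side view shows the loaded rack at (341,287) with green (326,285), amber (343,278) and grey (358,271) glasses. There are purple look-alikes at (312,267) and (367,309), and an empty rack at (271,333). The loaded rack looks farthest from the base. The rig has its red tab at (337,240) in the scene view. Next I measure these.

```bash
python3 - <<'E'
from h import *
def box(P): return cv2.minAreaRect((P[:,:2]*1000).astype(np.float32))
for n in('scene','side'):
    im,d,K,R,t=pickle.load(open(n+'0.pkl','rb')); W=cloud(d,K,R,t); ok=d>0
    hsv=cv2.cvtColor(im,cv2.COLOR_RGB2HSV).astype(int); H,S,V=hsv[...,0],hsv[...,1],hsv[...,2]
    Z=W[...,2]; reg=ok&(W[...,0]>.15)&(W[...,0]<.95)&(abs(W[...,1])<.6)
    def comps(m,name,mn=8):
        c,l,st,ce=cv2.connectedComponentsWithStats(m.astype(np.uint8))
        for i in range(1,c):
            if st[i,4]>=mn:
                P=W[l==i]; b=box(P); print(n,name,ce[i].round(),st[i,4],'med',np.median(P,0).round(4),'z',np.percentile(P[:,2],[2,98]).round(3),'rect',np.round(b[0],1),np.round(b[1],1),round(b[2],1))
    blue=(H>100)&(H<122)&(S>120)
    comps(reg&blue&(Z>.142)&(Z<.154),'bluetop',30)
    comps(reg&((H<6)|(H>174))&(S>170)&(V>90)&(Z>.09)&(Z<.16),'red')
    comps(reg&(H>10)&(H<25)&(S>150)&(V>130)&(Z>.03)&(Z<.075),'amber')
    comps(reg&(H>45)&(H<85)&(S>100)&(Z>.03)&(Z<.075),'green')
    comps(reg&(S<60)&(V>150)&(Z>.03)&(Z<.075),'white')
    comps(reg&(V<120)&(S>80)&(H<20)&(Z>.028)&(Z<.039),'rack',60)
    comps(reg&(H>125)&(H<160)&(S>90)&(Z>.005),'purple')
    comps(reg&(S<70)&(V<110)&(Z>.06)&(Z<.07),'railgrey')
im=cv2.imread('pics/side0.png'); a=cv2.resize(im[235:335,270:400],(780,600),interpolation=cv2.INTER_CUBIC); cv2.imwrite('pics/crop1.png',a)
E
```

```text
scene bluetop [321. 268.] 554 med [0.5976 0.2655 0.1453] z [0.143 0.149] rect [596.6 264. ] [65.7 59.7] 4.5
scene bluetop [337. 281.] 169 med [0.5915 0.3112 0.1445] z [0.142 0.146] rect [592.4 311.7] [63.9 16.3] 5.1
scene bluetop [476. 364.] 152 med [0.5054 0.5834 0.1489] z [0.143 0.154] rect [525.8 589.6] [17.3 86.5] 87.7
scene bluetop [450. 387.] 56 med [0.5809 0.5903 0.1477] z [0.142 0.154] rect [580.6 590.5] [18.6  3.2] 86.0
scene red [337. 240.] 121 med [0.504  0.1968 0.1334] z [0.101 0.151] rect [502.4 191.1] [10.1 22.7] 7.7
scene red [551. 316.] 284 med [0.2857 0.5832 0.1271] z [0.101 0.159] rect [301.9 588.5] [12.4 88.5] 89.9
scene amber [150. 158.] 141 med [ 0.7388 -0.5882  0.0556] z [0.032 0.074] rect [ 741.4 -588.3] [19.4 58.1] 80.6
scene amber [238. 181.] 12 med [ 0.5442 -0.2608  0.0661] z [0.064 0.068] rect [ 546.6 -263.8] [18.4 11. ] 2.3
scene amber [417. 330.] 149 med [0.4675 0.4375 0.0351] z [0.03 0.04] rect [459.8 431.8] [25.8 69.6] 54.4
scene white [255. 184.] 34 med [ 0.4983 -0.2413  0.0498] z [0.035 0.063] rect [ 497.6 -241.2] [ 9.1 17.7] 89.0
scene white [240. 18
[... 4082 characters left out ...]
 313.5 -254.7] [172.8  59.7] 0.7
side purple [311. 266.] 179 med [ 0.5326 -0.1772  0.0346] z [0.006 0.055] rect [ 537.8 -172.1] [25.5 21.5] 83.3
side purple [366. 308.] 205 med [ 0.5203 -0.3645  0.0379] z [0.007 0.055] rect [ 524.5 -361.5] [23.3 20.2] 50.1
side railgrey [265. 160.] 88 med [0.8204 0.2862 0.0648] z [0.06 0.07] rect [819.1 348.4] [ 67.1 202. ] 4.6
side railgrey [282. 218.] 82 med [ 0.5975 -0.0015  0.0627] z [0.06  0.067] rect [617.3  19.1] [61.7 61.7] 6.1
side railgrey [425. 223.] 122 med [ 0.9001 -0.2977  0.0662] z [0.06  0.069] rect [ 889.3 -284.6] [69.9 73. ] 85.6
side railgrey [357. 267.] 37 med [ 0.5914 -0.277   0.0663] z [0.061 0.069] rect [ 593.1 -277.5] [14.7 20.8] 79.0
```

View pics/crop1.png

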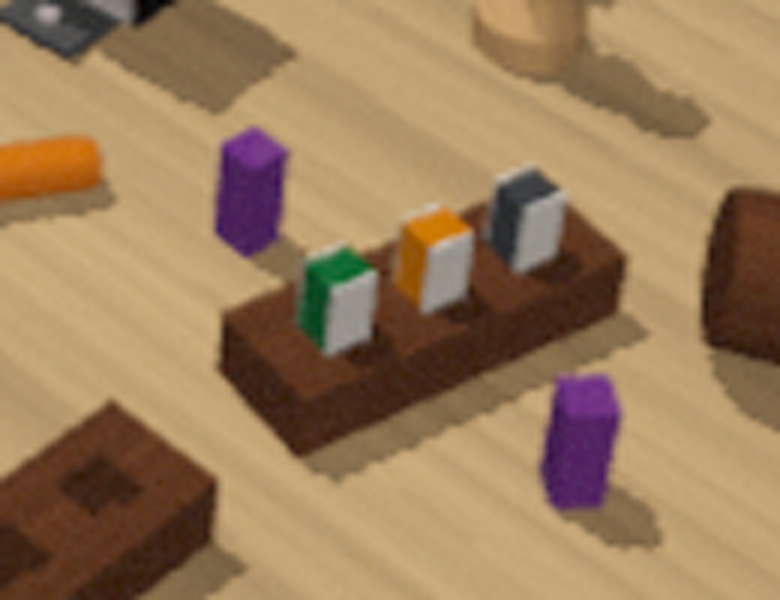

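Confirmed: amber is the middle glass in the far, loaded rack. That rack is about 0.60 m from the base, against 0.40 m for the empty one, and the purple blocks stand loose. Next I fit the rig and rack poses.

```bash
cat >> h.py <<'E'
def rect(P):
    (c,s,a)=cv2.minAreaRect((P[:,:2]*1000).astype(np.float32)); 
    if s[0]<s[1]: a+=90; s=s[::-1]
    a=(a+90)%180-90
    return np.round(c,1),np.round(s,1),round(a,2)
def trim(P,k=4,r=.006):
    from scipy.spatial import cKDTree
    T=cKDTree(P); n=np.array([len(x) for x in T.query_ball_point(P,r)]); return P[n>k]
E
python3 - <<'E'
from h import *
A=[];B=[]
for n in('scene','side'):
    im,d,K,R,t=pickle.load(open(n+'0.pkl','rb')); W=cloud(d,K,R,t); x,y,z=W[...,0],W[...,1],W[...,2]
    m=(d>0)&(z>.142)&(z<.153)&(x>.545)&(x<.68)&(y>-.06)&(y<.36); P=trim(W[m]); print(n,'heads',rect(P),len(P))
    A.append(P)
    m=(d>0)&(z>.029)&(z<.038)&(x>.44)&(x<.65)&(y>-.33)&(y<-.21); Q=trim(W[m]); print(n,'rack',rect(Q)); B.append(Q)
    m=(d>0)&(z>.105)&(z<.153)&(x<.525)&(x>.48)&(y>.15)&(y<.23); T=W[m]; print(n,'tab',rect(T),T[:,2].max())
    m=(d>0)&(z>.045)&(z<.052)&(x<.66)&(x>.56)&(y>.06)&(y<.13); T=W[m]; print(n,'rail',rect(T))
print('all',rect(np.vstack(A)),rect(np.vstack(B)))
E
```

```text
scene heads (array([604.3, 151.9]), array([336.7,  75.3]), -84.87) 1471
scene rack (array([ 545.5, -261.8]), array([167.7,  60.3]), -13.03)
scene tab (array([501. , 189.9]), array([25.4, 13.4]), -81.66) 0.15249415472271122
scene rail (array([610.4,  94.9]), array([71.4, 40.9]), -84.05)
side heads (array([607.2, 138.1]), array([328.5,  70.5]), -84.81) 442
side rack (array([ 546.3, -268.1]), array([175. ,  60.3]), -13.15)
side tab (array([500.2, 184.4]), array([29.6, 14.1]), -79.29) 0.1528414585549123
side rail (array([610.3,  96.7]), array([67.1, 39.3]), -85.14)
all (array([604.8, 147. ]), array([346.6,  75.3]), -84.87) (array([ 546.9, -265.2]), array([175. ,  66.2]), -13.03)
```

```bash
M="python3 -m handwheel"
$M '[[[-0.033,-0.0154,0,0],[-0.033,-0.0154,0,0],[-0.033,-0.0154,0,0],[-0.033,-0.0154,0,0]]]' 65 40
$M '[[[-0.033,-0.0154,0,0],[-0.033,-0.0154,0,0],[-0.033,-0.0154,0,0],[-0.033,-0.0154,0,0]]]' >/dev/null
$M '[[[-0.033,-0.0154,0,0],[-0.033,-0.0154,0,0],[-0.033,-0.0154,0,0],[-0.033,-0.0154,0,0]]]' 
$M '[[[0,0,0,0.1212],[0,0,0,0.1212],[0,0,0,0.1212],[0,0,0,0.1212],[0,0,0,0.1212]]]' >/dev/null
$M '[[[0,0,0,0.1212],[0,0,0,0.1212],[0,0,0,0.1212],[0,0,0,0.1212],[0,0,0,0]]]'
python3 - <<'E'
from h import *
s=env.observe(); print(s['position'],s['tool_rot'].round(4),s['q'].round(1))
g=grab('wrist'); pickle.dump(g,open('wrist1.pkl','wb')); save('wrist1.png',g[0])
W=cloud(g[1],*g[2:]); x,y,z=W[...,0],W[...,1],W[...,2]; ok=g[1]>0
hsv=cv2.cvtColor(g[0],cv2.COLOR_RGB2HSV).astype(int); H,S=hsv[...,0],hsv[...,1]
red=((H<6)|(H>174))&(S>150)&ok
for lo,hi in((.146,.155),(.11,.146)):
    m=red&(z>lo)&(z<hi)&(x<.54)&(x>.46)&(y>.14)&(y<.24); print('tab',lo,m.sum(),rect(W[m]) if m.sum()>5 else '')
m=ok&(z>.142)&(z<.153)&(x>.545)&(x<.68)&(y>-.06)&(y<.36); print('heads',rect(trim(W[m],10)))
m=ok&(z>.044)&(z<.052)&(x>.57)&(x<.65)&(y>.06)&(y<.2); print('rail',rect(trim(W[m],10)))
E
```

```text
time_s: 0.48
position: [0.3087, 0.4, 0.2481]
tool_rot: [[-0.925, 0.38, -0.0], [0.38, 0.925, -0.0], [0.0, -0.0, -1.0]]
ft_force: [1.3, -0.1, 0.7]
grip_width: 0.0559
time_s: 1.15
position: [0.5061, 0.1852, 0.2482]
tool_rot: [[-0.925, 0.381, -0.0], [0.381, 0.925, -0.0], [0.0, -0.0, -1.0]]
ft_force: [0.7, 0.9, 0.1]
grip_width: 0.0555
time_s: 1.98
position: [0.5051, 0.1868, 0.2481]
tool_rot: [[-0.085, 0.996, -0.001], [0.996, 0.085, -0.0], [-0.0, -0.001, -1.0]]
ft_force: [0.2, 0.1, 0.3]
grip_width: 0.0557
[0.50514866 0.18678546 0.2480727 ] [[-8.480e-02  9.964e-01 -6.000e-04]
 [ 9.964e-01  8.480e-02 -1.000e-04]
 [-1.000e-04 -6.000e-04 -1.000e+00]] [ 7.7 20.7 76.2 -0.  83.2  2.8]
tab 0.146 413 (array([499.6, 188.3]), array([22.9, 10.6]), -85.14)
tab 0.11 140 (array([498.5, 199.1]), array([9.6, 1.6]), 10.83)
heads (array([605.2, 148.2]), array([337.6,  74.4]), -84.63)
rail (array([606.1, 139.2]), array([124.7,  40.2]), -84.47)
```

View pics/wrist1.png

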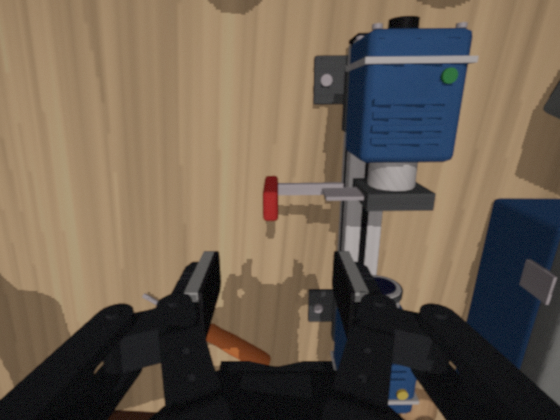

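The wrist view shows the red tab at (271,198), the shutter frame at (393,194), the sender head above and the receiver at the bottom. The measured tab top is at (499.6, 188.3), 23 x 11 mm as specified. Relative to the heads it sits about 5 mm off the nominal position, so I'll check that from the same image while moving to grip the tab.

```bash
M="python3 -m handwheel"
$M '[[[0.002,-0.0054,0.02,0],[0,0,0.035,0],[0,0,0.035,0],[0,0,0.025,0],[0,0,0,0]]]'
$M '[[[0,0,0,0],[0,0,0,0],[0,0,0,0],[0,0,0,0],[0,0,0,0]]]' 0 40
python3 - <<'E'
from h import *
im,d,K,R,t=pickle.load(open('wrist1.pkl','rb')); W=cloud(d,K,R,t)
th=np.radians(5.4); o=np.array([.6052,.1482]); Q=(W[...,:2]-o)@np.array([[np.cos(th),-np.sin(th)],[np.sin(th),np.cos(th)]]); X,Y,Z=Q[...,0]*1e3,Q[...,1]*1e3,W[...,2]*1e3
hsv=cv2.cvtColor(im,cv2.COLOR_RGB2HSV).astype(int); H,S,V=hsv[...,0],hsv[...,1],hsv[...,2]; ok=d>0
def st(n,m): print(n,m.sum(),'x',np.percentile(X[m],[1,5,50,95,99]).round(1),'y',np.percentile(Y[m],[1,5,50,95,99]).round(1),'z',np.percentile(Z[m],[1,50,99]).round(1)) if m.any() else print(n,0)
blue=ok&(H>100)&(H<122)&(S>120)
for y0 in (85,100,120,140,155): st('sender y%d'%y0,blue&(Z>141)&(Z<153)&(abs(Y-y0)<6)&(abs(X)<60))
st('sendery',blue&(Z>141)&(Z<153)&(Y>50)&(Y<200)&(abs(X)<60))
st('recv',blue&(Z>141)&(Z<153)&(Y<-50)&(Y>-200)&(abs(X)<60))
st('frame',ok&(Z>134)&(Z<146)&(abs(Y-49)<14)&(abs(X)<60)&(V<90))
m=ok&(abs(X)<30)&(Y>58)&(Y<78)&(Z>100)&(Z<140)&(S<60)&(V>100)
st('tube',m); 
from scipy.optimize import least_squares
r=least_squares(lambda p:np.hypot(X[m]-p[0],Z[m]-p[1])-19,[0,115],loss='soft_l1'); print('tubefit',r.x,np.abs(r.fun).mean())
for y0 in(-20,0,20,40): st('rail %d'%y0,ok&(Z>44)&(Z<52)&(abs(X)<40)&(abs(Y-y0)<4))
E
```

```text
time_s: 2.45
position: [0.4974, 0.1879, 0.1289]
tool_rot: [[-0.093, 0.996, -0.009], [0.996, 0.093, -0.001], [-0.0, -0.009, -1.0]]
ft_force: [-1.0, 0.8, -0.3]
grip_width: 0.0554
time_s: 2.87
position: [0.5004, 0.1885, 0.1351]
tool_rot: [[-0.09, 0.996, 0.003], [0.996, 0.09, 0.0], [0.0, 0.003, -1.0]]
ft_force: [-1.0, -0.4, 7.5]
grip_width: 0.0114
sender y85 1046 x [-33.3 -30.9  -2.3  27.   29.8] y [82.1 82.7 86.8 90.7 90.9] z [141.8 144.4 146.1]
sender y100 1540 x [-33.4 -31.2  -1.9  27.7  30.3] y [ 94.2  94.6 100.  105.4 105.9] z [141.9 145.4 148.5]
sender y120 1717 x [-33.3 -31.1  -2.6  27.5  30.4] y [114.1 114.6 120.  125.4 125.9] z [142.2 145.6 148.7]
sender y140 1616 x [-33.6 -31.8  -6.1  28.1  30.7] y [134.1 134.5 140.1 145.5 145.9] z [141.7 144.6 146.4]
sender y155 1277 x [-33.6 -31.1  -1.7  27.5  30.4] y [153.4 153.7 157.2 160.6 160.9] z [142.1 144.7 146.4]
sendery 11302 x [-33.4 -31.2  -2.8  27.6  30.5] y [ 83.2  87.2 125.2 165.  167.9] z [141.7 144.8 148.3]
recv 710 x [ 7.8  8.8 17.9 29.6 30.9] y [-163.6 -160.7 -124.9 -106.9 -103.9] z [143.4 144.9 148.1]
frame 1241 x [-25.9 -25.   -1.6  22.2  24.5] y [42.9 43.6 50.4 56.  56.3] z [134.9 140.6 142.3]
tube 1050 x [-18.3 -16.8  -4.4  12.   15.1] y [58.2 59.  67.7 76.7 77.7] z [118.7 131.5 134.3]
tubefit [  0.31255099 114.45460872] 0.4728716324350628
rail -20 234 x [-19.7 -18.5  -1.1  17.6  19.2] y [-23.8 -23.6 -20.  -16.5 -16.2] z [45.3 47.7 49.2]
rail 0 243 x [-19.7 -18.1   0.1  18.   19.5] y [-3.9 -3.4  0.1  3.7  3.9] z [45.3 47.6 49.5]
rail 20 54 x [-19.9 -19.7 -13.7  -6.6  -5.3] y [16.2 16.3 18.1 20.3 20.6] z [45.9 47.7 49.2]
rail 40 34 x [-20.  -19.8 -18.1 -16.  -15.8] y [36.7 36.9 40.2 43.6 43.8] z [44.3 47.4 48.6]
```

```bash
M="python3 -m handwheel"
$M '[[[0,-0.006,0,0],[0,-0.006,0,0],[0,-0.006,0,0],[0,-0.006,0,0],[0,-0.004,0,0]]]'
$M '[[[0,0,0,0],[0,0,0,0],[0,0,0,0]]]'
$M '[[[0,-0.002,0,0],[0,-0.002,0,0],[0,0,0,0],[0,0,0,0]]]'
```

```text
time_s: 3.28
position: [0.4727, 0.1858, 0.1351]
tool_rot: [[-0.09, 0.996, 0.005], [0.996, 0.09, 0.0], [-0.0, 0.005, -1.0]]
ft_force: [2.4, 0.0, 5.5]
grip_width: 0.0112
time_s: 3.53
position: [0.4723, 0.1858, 0.1351]
tool_rot: [[-0.09, 0.996, 0.003], [0.996, 0.09, 0.0], [-0.0, 0.003, -1.0]]
ft_force: [-1.6, -0.7, 8.8]
grip_width: 0.0113
time_s: 3.87
position: [0.4705, 0.1856, 0.1351]
tool_rot: [[-0.09, 0.996, 0.008], [0.996, 0.09, 0.001], [0.0, 0.008, -1.0]]
ft_force: [9.8, 1.7, 1.6]
grip_width: 0.0115
```

```bash
M="python3 -m handwheel"
$M '[[[0,-0.002,0,0],[0,0,0,0],[0,0,0,0]]]'
$M '[[[0,-0.002,0,0],[0,0,0,0],[0,0,0,0],[0,0,0,0]]]'
python3 -c "
from h import *
print(env.observe()['position'])"
```

```text
time_s: 4.12
position: [0.4704, 0.1856, 0.1351]
tool_rot: [[-0.089, 0.996, 0.012], [0.996, 0.089, 0.002], [0.0, 0.012, -1.0]]
ft_force: [19.5, 1.0, -4.2]
grip_width: 0.0115
time_s: 4.45
position: [0.4703, 0.1855, 0.1352]
tool_rot: [[-0.089, 0.996, 0.016], [0.996, 0.089, 0.002], [0.001, 0.016, -1.0]]
ft_force: [28.2, 4.0, -10.8]
grip_width: 0.0116
[0.47029237 0.18552525 0.13518768]
```

Shutter is on its end stop (force rose to 28 N with no motion). The stop position implies a rig origin near (605, 149), which agrees with the head and rail fit. Now I back off, release and go above the rack.

```bash
M="python3 -m handwheel"
$M '[[[0,0.003,0,0],[0,0.0025,0,0],[0,0,0,0]]]'
$M '[[[0,0,0,0],[0,0,0,0],[0,0,0,0],[0,0,0,0]]]' 65
$M '[[[0,0,-0.03,0],[0,0,-0.035,0],[0,0,-0.035,0],[0,0,-0.015,0]]]'
$M '[[[-0.038,0.003,0,0],[-0.038,0.003,0,0],[-0.038,0.003,0,0],[-0.038,0.003,0,0]]]' >/dev/null
$M '[[[-0.038,0.003,0,0],[-0.038,0.003,0,0],[-0.038,0.003,0,0],[-0.038,0.003,0,0]]]' >/dev/null
$M '[[[-0.038,0.003,0,0],[-0.038,0.003,0,0],[-0.038,0.003,0,0],[-0.038,0.003,0,0]]]'
$M '[[[0,0,0,-0.114],[0,0,0,-0.114],[0,0,0,-0.114],[0,0,0,-0.114],[0,0,0,-0.114]]]' >/dev/null
$M '[[[0,0,0,-0.114],[0,0,0,-0.114],[0,0,0,-0.114],[0,0,0,-0.114],[0,0,0,-0.114]]]' >/dev/null
$M '[[[0,0,0,-0.114],[0,0,0,0],[0,0,0,0]]]'
cat > w.py <<'E'
from h import *
import sys
s=env.observe(); print(s['position'].round(4),s['tool_rot'].round(4).tolist(),s['q'].round(1))
g=grab('wrist'); pickle.dump(g,open(sys.argv[1]+'.pkl','wb')); save(sys.argv[1]+'.png',g[0])
E
python3 w.py wrist2
python3 - <<'E'
from h import *
im,d,K,R,t=pickle.load(open('wrist2.pkl','rb')); W=cloud(d,K,R,t); x,y,z=W[...,0],W[...,1],W[...,2]; ok=d>0
hsv=cv2.cvtColor(im,cv2.COLOR_RGB2HSV).astype(int); H,S,V=hsv[...,0],hsv[...,1],hsv[...,2]
b=ok&(x>.44)&(x<.65)&(y>-.34)&(y<-.19)
print('rack',rect(trim(W[b&(z>.029)&(z<.038)],6)))
m=b&(z>.06)&(z<.071)
c,l,st,ce=cv2.connectedComponentsWithStats(m.astype(np.uint8))
for i in range(1,c):
    if st[i,4]>40:P=W[l==i]; print('top',ce[i].round(),rect(P),np.median(P[:,2]).round(4),np.median(im[l==i],0))
E
```

```text
time_s: 4.7
position: [0.4709, 0.1857, 0.1351]
tool_rot: [[-0.09, 0.996, 0.004], [0.996, 0.09, 0.0], [-0.0, 0.004, -1.0]]
ft_force: [2.7, -0.5, 7.6]
grip_width: 0.0113
time_s: 5.03
position: [0.4692, 0.1856, 0.1334]
tool_rot: [[-0.089, 0.996, -0.0], [0.996, 0.089, 0.0], [0.0, -0.0, -1.0]]
ft_force: [1.0, -0.1, -0.8]
grip_width: 0.0554
time_s: 5.37
position: [0.4701, 0.1858, 0.2526]
tool_rot: [[-0.089, 0.996, 0.006], [0.996, 0.089, 0.001], [0.0, 0.006, -1.0]]
ft_force: [0.2, -0.1, 1.0]
grip_width: 0.0553
time_s: 6.37
position: [0.5456, -0.2672, 0.2482]
tool_rot: [[-0.089, 0.996, -0.0], [0.996, 0.089, 0.0], [0.0, -0.0, -1.0]]
ft_force: [0.5, 0.4, -0.3]
grip_width: 0.0554
time_s: 7.45
position: [0.5457, -0.2653, 0.2482]
tool_rot: [[-0.973, 0.229, -0.0], [0.229, 0.973, 0.0], [0.0, 0.0, -1.0]]
ft_force: [0.1, 0.0, 0.5]
grip_width: 0.0557
[ 0.5457 -0.2653  0.2482] [[-0.9735, 0.2288, -0.0004], [0.2288, 0.9735, 0.0002], [0.0004, 0.0001, -1.0]] [ -37.1   27.6   64.7   -0.    87.7 -113.9]
rack (array([ 560.4, -270. ]), array([210.7,  77.3]), -19.84)
top [278. 129.] (array([ 495.6, -252.9]), array([22. , 21.7]), 77.23) 0.0658 [36. 88. 51.]
top [278. 180.] (array([ 544.3, -264.4]), array([22.4, 21.2]), -12.75) 0.0657 [167. 106.  53.]
top [278. 226.] (array([ 592.9, -275.2]), array([22.8, 21.3]), -13.44) 0.0658 [52. 52. 54.]
```

View pics/wrist2.png

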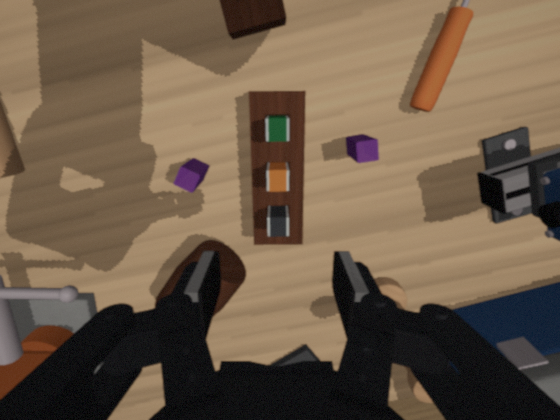

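Wrist view: green (278,129), amber (278,180) and grey (278,226) in the rack, with purple blocks beside it at (191,175) and (362,148). The amber top measures 22 x 21 mm at z 0.066, as expected. Now I descend and grip its frosted sides.

```bash
M="python3 -m handwheel"
$M '[[[0.0015,0.0005,0.03,0],[0,0,0.038,0],[0,0,0.038,0],[0,0,0.03,0],[0,0,0.02,0]]]'
$M '[[[0,0,0.015,0],[0,0,0.01,0],[0,0,0.006,0],[0,0,0.005,0],[0,0,0,0]]]'
$M '[[[0,0,0,0],[0,0,0,0],[0,0,0,0],[0,0,0,0],[0,0,0,0]]]' 0 40
$M '[[[0,0,0,0],[0,0,0,0]]]'
```

```text
time_s: 7.92
position: [0.5434, -0.2638, 0.0891]
tool_rot: [[-0.973, 0.229, -0.003], [0.229, 0.973, 0.002], [0.004, 0.002, -1.0]]
ft_force: [0.0, 0.0, 0.4]
grip_width: 0.0556
time_s: 8.33
position: [0.5444, -0.2645, 0.0561]
tool_rot: [[-0.974, 0.226, -0.0], [0.226, 0.974, 0.0], [0.0, 0.0, -1.0]]
ft_force: [0.0, 0.3, -1.0]
grip_width: 0.0558
time_s: 8.75
position: [0.5448, -0.2648, 0.0572]
tool_rot: [[-0.974, 0.226, 0.001], [0.226, 0.974, -0.001], [-0.001, -0.001, -1.0]]
ft_force: [-0.2, 0.8, 5.3]
grip_width: 0.0211
time_s: 8.92
position: [0.5448, -0.2648, 0.0571]
tool_rot: [[-0.974, 0.226, 0.001], [0.226, 0.974, -0.001], [-0.001, -0.001, -1.0]]
ft_force: [-1.3, 0.1, 5.4]
grip_width: 0.021
```

```bash
M="python3 -m handwheel"
$M '[[[0,0,-0.008,0],[0,0,-0.012,0],[0,0,-0.015,0],[0,0,-0.02,0],[0,0,-0.02,0]]]'
$M '[[[0,0,-0.03,0],[0,0,-0.03,0],[0,0,-0.03,0],[0,0,-0.025,0],[0,0,-0.01,0]]]'
$M '[[[0,0,0,0.1135],[0,0,0,0.1135],[0,0,0,0.1135],[0,0,0,0.1135],[0,0,0,0.1135]]]' >/dev/null
$M '[[[0,0,0,0.1135],[0,0,0,0.1135],[0,0,0,0.1135],[0,0,0,0.1135],[0,0,0,0.1135]]]' >/dev/null
$M '[[[0,0,0,0.1135],[0.015,0.0035,0,0],[0.03,0.0075,0,0],[0.03,0.0075,0,0],[0.03,0.0075,0,0]]]' 
$M '[[[0.03,0.0075,0,0],[0.03,0.0075,0,0],[0.03,0.0075,0,0],[0.03,0.0075,0,0],[0.03,0.0075,0,0]]]' >/dev/null
$M '[[[0.03,0.0075,0,0],[0.03,0.0075,0,0],[0.03,0.0075,0,0],[0.03,0.0075,0,0],[0.03,0.0075,0,0]]]' >/dev/null
$M '[[[0,0,0,0],[0,0,0,0],[0,0,0,0],[0,0,0,0]]]'
python3 w.py wrist3
cat > rigfit.py <<'E'
from h import *
import sys
im,d,K,R,t=pickle.load(open(sys.argv[1]+'.pkl','rb')); W=cloud(d,K,R,t); x,y,z=W[...,0],W[...,1],W[...,2]; ok=d>0
r=rect(trim(W[ok&(z>.044)&(z<.052)&(x>.57)&(x<.65)&(y>-.06)&(y<.36)],6)); print('rail',r)
hsv=cv2.cvtColor(im,cv2.COLOR_RGB2HSV).astype(int); H,S,V=hsv[...,0],hsv[...,1],hsv[...,2]
th=np.radians(5.4); o=np.array([.605,.1485]); Q=(W[...,:2]-o)@np.array([[np.cos(th),-np.sin(th)],[np.sin(th),np.cos(th)]]); X,Y,Z=Q[...,0]*1e3,Q[...,1]*1e3,z*1e3
blue=ok&(H>100)&(H<122)&(S>120)
def st(n,m): print(n,m.sum(),'x',np.percentile(X[m],[1,50,99]).round(1),'y',np.percentile(Y[m],[1,50,99]).round(1),'z',np.percentile(Z[m],[1,50,99]).round(1)) if m.sum()>20 else print(n,m.sum())
st('send',blue&(Z>141)&(Z<153)&(Y>60)&(Y<200)&(abs(X)<60))
for a in(95,125,155):st('send%d'%a,blue&(Z>141)&(Z<153)&(abs(Y-a)<6)&(abs(X)<60))
st('recv',blue&(Z>141)&(Z<153)&(Y<-60)&(Y>-200)&(abs(X)<60))
for y0 in (-30,-15,0,15,30): st('rail%d'%y0,ok&(Z>44)&(Z<52)&(abs(X)<35)&(abs(Y-y0)<4))
am=ok&(H>8)&(H<28)&(S>130)&(abs(X)<60)&(abs(Y)<60)&(Z>90); st('amber',am)
red=((H<6)|(H>174))&(S>150)&ok&(Z>143)&(Z<156)&(X<-60)&(X>-180)&(abs(Y-49)<30); st('tab',red)
E
python3 rigfit.py wrist3
```

```text
time_s: 9.33
position: [0.5441, -0.2643, 0.1321]
tool_rot: [[-0.974, 0.226, -0.001], [0.226, 0.974, 0.001], [0.001, 0.0, -1.0]]
ft_force: [0.2, -0.6, -1.0]
grip_width: 0.0215
time_s: 9.75
position: [0.5449, -0.2649, 0.2605]
tool_rot: [[-0.974, 0.226, 0.005], [0.226, 0.974, -0.004], [-0.005, -0.002, -1.0]]
ft_force: [-0.2, -0.5, -0.2]
grip_width: 0.021
time_s: 11.0
position: [0.5601, -0.1556, 0.2556]
tool_rot: [[-0.097, 0.995, -0.001], [0.995, 0.097, 0.001], [0.001, -0.001, -1.0]]
ft_force: [0.1, -0.2, -1.0]
grip_width: 0.0211
time_s: 12.17
position: [0.6064, 0.1476, 0.2561]
tool_rot: [[-0.095, 0.996, -0.001], [0.996, 0.095, -0.0], [-0.0, -0.001, -1.0]]
ft_force: [-0.7, 0.2, 0.0]
grip_width: 0.0209
[0.6064 0.1476 0.2561] [[-0.0947, 0.9955, -0.0006], [0.9955, 0.0947, -0.0002], [-0.0001, -0.0006, -1.0]] [ 2.8 29.2 60.7 -0.  90.2 -2.6]
rail (array([606.9, 133. ]), array([86.2, 39.8]), -83.86)
send 9068 x [-32.5  -0.1  33.1] y [ 81.4 111.7 138.5] z [142.  145.  148.5]
send95 1771 x [-32.4   0.5  32.6] y [ 89.3  95.  101. ] z [142.5 145.1 148.6]
send125 2015 x [-32.5   0.5  33.3] y [119.1 124.8 130.8] z [142.4 145.2 148.6]
send155 0
recv 2191 x [-28.2  -0.5  30. ] y [-161.5 -129.5 -105. ] z [143.5 145.1 148.2]
rail-30 238 x [-18.5   1.5  20.4] y [-33.9 -30.2 -26.1] z [45.8 47.8 49.4]
rail-15 252 x [-19.4   0.4  20.1] y [-18.9 -15.  -11. ] z [46.2 47.9 49.6]
rail0 259 x [-19.1   0.4  19.9] y [-3.4  0.2  3.7] z [46.2 47.8 49.5]
rail15 280 x [-18.9   0.4  19.5] y [11.  15.3 18.8] z [46.3 47.9 49.8]
rail30 59 x [-18.    1.4  19.4] y [26.  27.  27.4] z [46.5 48.  49.8]
amber 3411 x [-7.8  0.7  9.2] y [-12.2   8.6  10.1] z [215.8 263.9 266. ]
tab 593 x [-134.9 -127.9 -123.7] y [38.5 49.8 60.6] z [143.2 149.3 151.2]
```

View pics/wrist3.png

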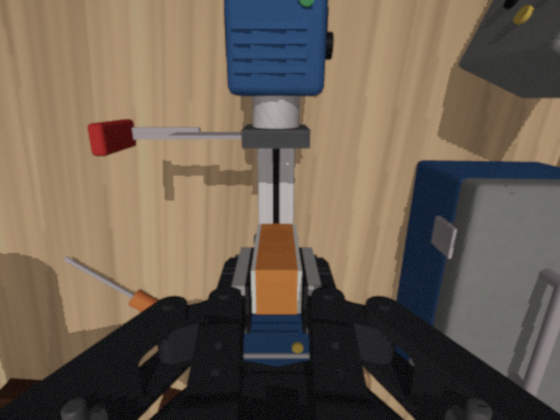

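The wrist view shows the glass held by its white sides with clear faces along the rail at (276,265), the shutter open with the tab at (112,137), and the rail centred below. Rail and head centres agree at rig x ≈ +0.3 mm in my frame. The glass is about 1 mm off, so I correct that and lower slowly.

```bash
M="python3 -m handwheel"
$M '[[[0.001,-0.0008,0.01,0],[0,0,0.018,0],[0,0,0.02,0],[0,0,0.02,0],[0,0,0.018,0]]]'
$M '[[[0,0,0.014,0],[0,0,0.01,0],[0,0,0.007,0],[0,0,0.005,0],[0,0,0.002,0]]]'
$M '[[[0,0,0,0],[0,0,0,0],[0,0,0,0],[0,0,0,0]]]'
python3 w.py wrist4; python3 rigfit.py wrist4
python3 - <<'E'
from h import *
for n in('scene','side'):
    g=grab(n); pickle.dump(g,open(n+'4.pkl','wb')); save(n+'4.png',g[0])
    im,d,K,R,t=g; p=R@np.array([.605,.1485,.115])+t; u=K@p; print(n,u[:2]/u[2])
    W=cloud(d,K,R,t); hsv=cv2.cvtColor(im,cv2.COLOR_RGB2HSV).astype(int); H,S=hsv[...,0],hsv[...,1]
    th=np.radians(5.4); Q=(W[...,:2]-[.605,.1485])@np.array([[np.cos(th),-np.sin(th)],[np.sin(th),np.cos(th)]])*1e3
    m=(d>0)&(H>8)&(H<28)&(S>130)&(abs(Q)<40).all(-1)&(W[...,2]>.075)&(W[...,2]<.16); print(m.sum(),np.percentile(np.c_[Q[m],W[m][:,2]*1e3],[2,50,98],axis=0).round(1) if m.any() else '')
    c=(u[:2]/u[2]).astype(int); a=im[c[1]-45:c[1]+45,c[0]-60:c[0]+60]; save(n+'4c.png',cv2.resize(a,(640,480),interpolation=cv2.INTER_CUBIC))
a=cv2.imread('pics/scene4c.png');b=cv2.imread('pics/side4c.png'); cv2.imwrite('pics/both4.png',cv2.resize(np.hstack([a,b]),(800,300)))
E
```

```text
time_s: 12.63
position: [0.6056, 0.1481, 0.1693]
tool_rot: [[-0.094, 0.996, -0.0], [0.996, 0.094, -0.0], [-0.0, -0.0, -1.0]]
ft_force: [-0.3, -0.3, -0.7]
grip_width: 0.0217
time_s: 13.05
position: [0.6059, 0.1488, 0.1321]
tool_rot: [[-0.094, 0.996, -0.0], [0.996, 0.094, 0.0], [0.0, -0.0, -1.0]]
ft_force: [-0.6, 0.2, -0.1]
grip_width: 0.0215
time_s: 13.38
position: [0.606, 0.1492, 0.1329]
tool_rot: [[-0.095, 0.996, 0.001], [0.996, 0.095, 0.0], [-0.0, 0.001, -1.0]]
ft_force: [-0.5, -0.2, -1.7]
grip_width: 0.0212
[0.606  0.1492 0.1329] [[-0.0946, 0.9955, 0.0011], [0.9955, 0.0946, 0.0001], [-0.0, 0.0011, -1.0]] [ 3.  34.7 71.8  0.  73.4 -2.5]
rail (array([606. , 142.5]), array([40.1, 36.5]), 5.46)
send 18755 x [-32.1   0.1  32.6] y [ 81.   95.3 108.3] z [141.8 144.9 148.5]
send95 8122 x [-32.2   0.1  32.6] y [ 89.1  94.9 100.9] z [142.7 145.1 148.5]
send125 0
send155 0
recv 0
rail-30 0
rail-15 137 x [-19.4 -14.8  20.2] y [-18.9 -15.  -11.1] z [45.6 47.6 49.4]
rail0 574 x [-18.9   0.4  19.6] y [-3.9 -0.   3.9] z [46.3 47.9 49.4]
rail15 80 x [-18.7   1.1  19.5] y [11.  11.6 12.1] z [46.2 48.1 49.3]
rail30 0
amber 3481 x [-38.    0.4   8.9] y [-11.9  10.   11.6] z [ 91.8 140.7 185.6]
tab 0
scene [289.8082318  248.65486063]
114 [[ -7.8  -5.2  93.9]
 [  1.1  11.5 129.1]
 [ 10.6  14.2 145. ]]
side [250.62655196 184.60290262]
69 [[ -8.8 -16.3  93. ]
 [  2.5 -13.5 122.7]
 [ 13.   -6.7 152.8]]
```

View pics/both4.png

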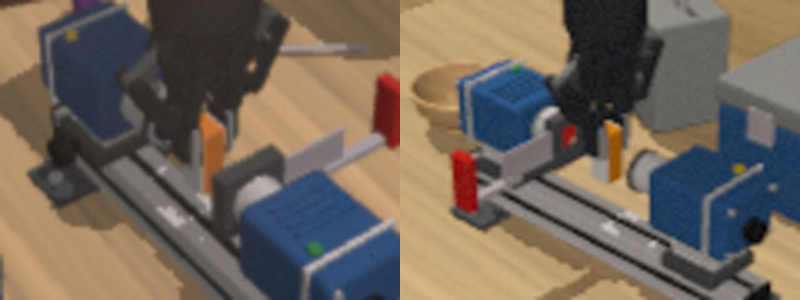

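View pics/wrist4.png

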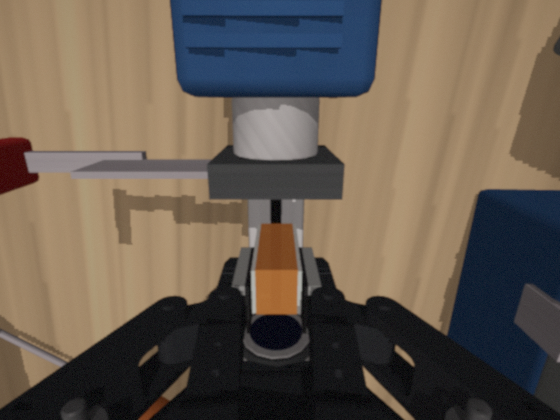

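The views show the glass upright between the tubes, well clear of both, in line with the lens at (276,265), with the shutter open. I do a last check of the other glasses, then hand in.

```bash
python3 - <<'E'
from h import *
for k in'04':
    im,d,K,R,t=pickle.load(open('side%s.pkl'%k,'rb')); W=cloud(d,K,R,t)
    m=(d>0)&(W[...,2]>.06)&(W[...,2]<.071)&(W[...,0]>.46)&(W[...,0]<.63)&(W[...,1]>-.32)&(W[...,1]<-.22)
    c,l,st,ce=cv2.connectedComponentsWithStats(m.astype(np.uint8)); print([(np.median(W[l==i],0)*1e3).round(1).tolist() for i in range(1,c) if st[i,4]>10])
s=env.observe(); print(s['time_s'],s['position'],s['grip_width'],abs(s['qvel']).max())
env.close_job()
s=env.observe(); print(s['time_s'],s['position'],s['grip_width'])
E
```

```text
[[593.0, -279.9, 66.5], [544.3, -269.2, 66.3], [495.0, -258.0, 66.6]]
[[592.6, -280.3, 66.2], [495.8, -258.3, 66.6]]
13.5333 [0.60587871 0.14913509 0.13257837] 0.021121444153540937 0.2332473111184044
the job is handed in; nothing more can be done
the job is handed in; nothing more can be done
```

The job is handed in, at 13.5 s of the allowed 54 s. No verdict was reported, so success rests on the checks below.

**What I did:**
1. I gripped the red tab and pulled the shutter to its end stop. The force rose to 28 N with no further travel.
2. I drew the amber glass out of the far stand by its frosted sides only.
3. I turned it square to the beam and held it in the gap between the lenses.

**Last checks:**

| Check | Result | Limit |
|---|---|---|
| Glass sideways off the beam | about 0.5–1 mm | 5 mm |
| Glass height off the beam | about 1 mm | 10 mm |
| Glass from mid-gap along the beam | about 1 mm | 15 mm |
| Jaw line against the rig's x axis | within about 0.1° | 0.12 rad (about 7°) |
| Grip | steady at 21 mm opening, glass clear of both tubes in the pictures | held, off the monitor |
| Green and grey glasses | moved under 1 mm | 10 mm |

**Disagreements and gaps:**
- **Tab position:** the tab first stood about 5 mm further out than its nominal shut place. The shutter may have started slightly open. At the end stop the tab fitted the rig's measured pose to within 2 mm.
- **Bystanders:** I did not re-measure the bowl, spindle, wax tin, screwdriver or mallet. The arm was planned to pass clear of them and no unexpected forces showed.

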